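# Press the proud jar lid home

## Task

Four turned wooden jars stand on the table ready to be packed, and the lid of one of them is not fully down. Press that lid gently down with the fingertips until it is fully home, then withdraw. Only press it: do not lift the lid or the jar, leave the jar standing where it is, and do not touch the other three jars.

Things in the scene. Friction and masses are not known exactly. Their poses are not given: they have to be found in the camera images.
- open_jar: the jar whose lid stands proud: turned plain wood, body 47 mm across with its rim 44 mm above the table; loose, about 0.15 kg, upright. With the lid home it is 73 mm high. Origin: centre of its underside, z up; it is round, so yaw does not matter
- open_jar_lid (a joint): height of that lid above its closed place, in m: 0 is fully home, 0.013 to 0.020 at the start. The lid slides straight up and down on a long plug in the jar, is stiff (about 2 N to push it), stays where it is left, and meets a hard stop at 0
- knob_top (a point): top centre of the round knob on that lid, about 14 mm across, on the jar's axis; 73 mm above the jar's underside when the lid is home and higher by the joint value when not
- jar_a: the same kind of turned plain-wood jar, lid closed, 47 mm across and 73 mm high to the top of its knob; loose, light, to be left alone. Origin: centre of its underside, z up
- jar_b: the same kind of turned plain-wood jar, lid closed, 47 mm across and 73 mm high to the top of its knob; loose, light, to be left alone. Origin: centre of its underside, z up
- jar_c: the same kind of turned plain-wood jar, lid closed, 47 mm across and 73 mm high to the top of its knob; loose, light, to be left alone. Origin: centre of its underside, z up
Things that resemble listed ones, but are neither listed nor needed, are in the scene too. What is shaped like the open_jar but pink or purple is not meant.

How it is judged:
By the outcome, as a careful person would: the job done as asked, in the order asked, and still so for the second after the job is handed in, with the robot touching nothing.
It also fails if it takes over 32 s, if anything falls off the work surface, if the arm or the gripper's body presses on something with over 40 N, if the wrist force passes 120 N, or if a joint passes its speed limit or range.

## Robot

A 6-joint arm with a two-finger parallel gripper is mounted at the origin on a cart in front of the work surface, level with it; the furniture and walls round the work are solid. World frame = base frame: x ahead of the robot, y to its left, z up, the work surface at z = 0. Lengths are in m, angles in degrees, forces in N, time in s.
With the tool pointing down it reaches from about 0.35 to 0.875 m from the base axis. Payload 4.2 kg.
Tool frame: the origin (TCP) lies midway between the tips of the shut fingers; the grasp point (between the pads) lies 19 mm behind it; x points along the fingers, y is the direction in which the jaws open and shut, and the axes are right-handed (so a half turn about x gives the same grasp; the last joint's range is limited). The gripper opens to 87 mm and grips with 3 to 60 N. Pads are 19 mm wide; open, the fingers measure 117 mm over their backs; the gripper's body (75 mm by 190 mm) begins 51 mm behind the grasp point.
Start: joints at [82.025, 22.042, 0.453, 0, -68.411, -14.817], TCP at [0.242, 0.576, 0.223] pointing down, gripper open.
Joint ranges: [-179.83, 179.83], [-69.29, 118.12], [-61.27, 80.66], [-181.25, 117.63], [-171.15, -9.14], [-177.46, 177.46]. Speed limits (degrees/s): [159.86, 159.86, 180, 180, 180, 180].

## Interface

Orientations are given as a 3x3 rotation matrix whose columns are the frame's x, y, z axes.
In Python, from station import r gives the robot as it stands.
- The arm moves only by the tool play_rows, never from a script. Its argument "plan" is a list that holds one entry, the list of rows, each a list of 6 numbers: the shift along the tool's x, y, z in cm, then the turn, a rotation vector about the tool's x, y, z in units of 10 degrees (1.0 is 10 degrees). A call has 1 to 5 rows; each row is the pose to reach, as a shift and turn from the pose commanded when the call began, along the tool's axes at that moment; what a row does not reach only later rows make up. A row lasts 1/8 s, in which the tool goes at most 62.5 mm and 10.7 degrees, less where a joint would pass 70% of its speed; a pose out of reach is approached as far as the arm can. A call with a gripper value outside its range is refused whole. "hand" is the opening, from 0 (shut) to 1 (fully open), set as the call begins (left out, the last holds). The fingers move at their own pace and stop on an object; the grip force is fixed at half the most. Time passes only in rows, so rows that repeat a pose let the fingers close. It gives the time, the measured TCP pose, the force and the opening at its end, in the units of the state.
- r.sense(): the state, without advancing time (a new reading comes with each control period).
- r.capture(name): name is "side" or "top" or "wrist"; returns (picture, depth): 480x640x3 uint8, blue, green, red; 480x640 float32, m along the optical axis (not along the pixel's ray), 0 where there is no reading.
- r.get_calibration(name): a dict with "vfov" (degrees; the focal length in pixels is half the picture's height over the tangent of half this angle, whatever the lens; pixels are square), "cx", "cy" (the principal point, pixels), "rvec" (rotation vector, rad) and "tvec" (3), from world to camera coordinates, as OpenCV has them. Camera axes: x right, y down, z forward; pixel columns grow to the right and rows downward; lengths in m; the calibration is good to about 2 mm. A picture is of the moment at which its call begins: read the wrist's pose just before it. get_calibration takes no time and is no camera call; for the wrist camera it gives the pose at the moment of the call.
- r.finish_job(): hands the job in, once; it reports no verdict.
The state is a dict: "time_s": time; "joints": joint angles; "joint_velocities": joint speeds; "effort": joint torques, N m; "tcp_pos": TCP position; "ee_rot": TCP orientation; "wrist_force": force on the tool from outside, world axes, zero at the start; "moment": the same for the moment, N m; "gripper_width": opening from 0.0 (shut) to 1.0 (fully open).
Only numpy, scipy, OpenCV 4.12 (cv2) and the standard library are available. Lean on these libraries where they do the work, as an engineer would, in place of code of your own. Each camera call takes 0.05 s, during which the arm holds its last target.

## Working session

There is one attempt and no reset: what is moved stays moved. The work goes in short steps, Python scripts to look and compute and a tool call to move; the robot and the scene stay as the last step left them, time stands still between calls to the robot, and variables do not carry over. Pictures are saved under pics/ and viewed, and the job is handed in when it is done.

Besides the shell and the picture viewer there is one more tool, called as name(argument=value, ...) on one line, values as JSON. play_rows: Moves the arm, as the interface text tells. Its arguments: {"type":"object","properties":{"plan":{"type":"array","items":{"type":"array","items":{"type":"array","items":{"type":"number"}}}},"hand":{"type":"number"}},"required":["plan"]}

```bash
mkdir -p pics; ls; python3 - <<'E'
from station import r
import cv2,numpy as np
s=r.sense();print(s['time_s'],s['tcp_pos'],s['ee_rot'],s['gripper_width'])
for n in("side","top"):
    p,d=r.capture(n);cv2.imwrite(f"pics/{n}1.png",p);np.save(f"pics/{n}1.npy",d);print(n,r.get_calibration(n),(d>0).mean())
E
```

```text
pics
0.0 [0.24186791 0.57565007 0.22144958] [[-7.65291325e-04 -3.87561376e-01 -9.21843584e-01]
 [-2.04439327e-03 -9.21841322e-01  3.87562122e-01]
 [-9.99997617e-01  2.18120875e-03 -8.68507045e-05]] 1.00672362494365
side {'vfov': 53.297616966949604, 'cx': 309.73844981284543, 'cy': 243.1357981429353, 'rvec': array([ 0.71082211, -2.64435117,  1.12162735]), 'tvec': array([0.37657578, 0.24115235, 0.80089853])} 0.9924772135416666
top {'vfov': 44.00320586889009, 'cx': 318.8146961549957, 'cy': 236.45721356089115, 'rvec': array([ 2.19468678, -2.1851139 ,  0.10753417]), 'tvec': array([-0.05210883,  0.45459212,  1.20098171])} 0.9959928385416666
```

View pics/side1.png

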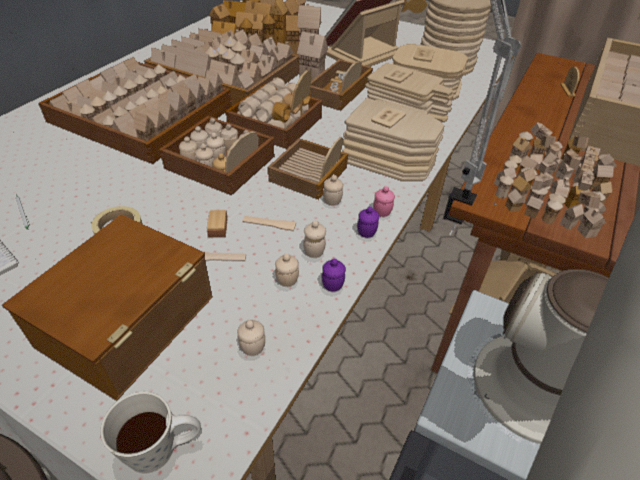

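View pics/top1.png

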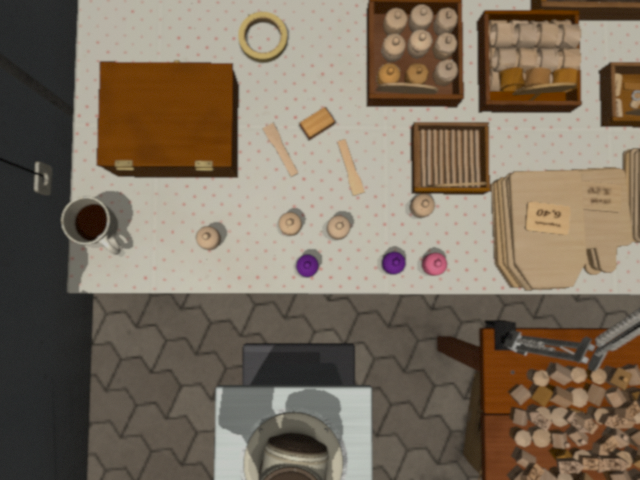

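```bash
cat > h.py <<'E'
import cv2,numpy as np
def K(c):
    f=240/np.tan(np.radians(c['vfov']/2));return np.array([[f,0,c['cx']],[0,f,c['cy']],[0,0,1]])
def cloud(c,d):
    k=K(c);R=cv2.Rodrigues(c['rvec'])[0];v,u=np.mgrid[:480,:640]
    P=np.stack([(u-k[0,2])/k[0,0]*d,(v-k[1,2])/k[1,1]*d,d],-1)
    return (P-c['tvec'])@R
def proj(c,P):
    return cv2.projectPoints(np.float64(P).reshape(-1,3),c['rvec'],c['tvec'],K(c),None)[0].reshape(-1,2)
def ray(c,uv,z):
    R=cv2.Rodrigues(c['rvec'])[0];C=-R.T@c['tvec'];d=R.T@np.linalg.inv(K(c))@np.array([*uv,1.]);return C+d*(z-C[2])/d[2]
E
python3 - <<'E'
from station import r
from h import *
for n,px in(("top",[(208,237),(290,223),(339,226),(422,205)]),("side",[(251,336),(287,269),(314,238),(333,190)])):
    c=r.get_calibration(n);W=cloud(c,np.load(f"pics/{n}1.npy"))
    for u,v in px:
        w=W[v-35:v+36,u-30:u+31].reshape(-1,3);p0=W[v,u]
        q=w[(np.hypot(*(w[:,:2]-p0[:2]).T)<.035)&(w[:,2]>.012)]
        print(n,(u,v),q[:,2].max().round(4),q[q[:,2].argsort()[-8:]].mean(0).round(4),q[:,:2].min(0).round(4),q[:,:2].max(0).round(4))
    print('base',proj(c,[[0,0,0],[.3,0,0]]).round(0).tolist())
p=cv2.imread("pics/side1.png");cv2.imwrite("pics/crop1.png",cv2.resize(p[160:370,220:420],None,fx=2.8,fy=2.8,interpolation=2))
E
```

```text
top (208, 237) 0.0765 [0.4501 0.1725 0.0752] [0.4271 0.151 ] [0.4725 0.1956]
top (290, 223) 0.0756 [0.4791 0.0105 0.0738] [ 0.4563 -0.0135] [0.5016 0.0324]
top (339, 226) 0.0906 [ 0.4715 -0.0864  0.088 ] [ 0.4483 -0.1093] [ 0.4948 -0.0645]
top (422, 205) 0.0759 [ 0.5187 -0.257   0.0747] [ 0.495  -0.2824] [ 0.5484 -0.2358]
base [[293.0, 461.0], [294.0, 312.0]]
side (251, 336) 0.0748 [0.4517 0.1749 0.0737] [0.4279 0.1515] [0.476  0.1972]
side (287, 269) 0.0746 [0.481  0.0101 0.0734] [ 0.4581 -0.0091] [0.5033 0.0333]
side (314, 238) 0.0876 [ 0.4741 -0.0877  0.0864] [ 0.4506 -0.103 ] [ 0.4956 -0.0643]
side (333, 190) 0.0745 [ 0.5196 -0.2588  0.073 ] [ 0.4957 -0.2759] [ 0.542  -0.2346]
base [[535.0, 387.0], [371.0, 314.0]]
```

View pics/crop1.png

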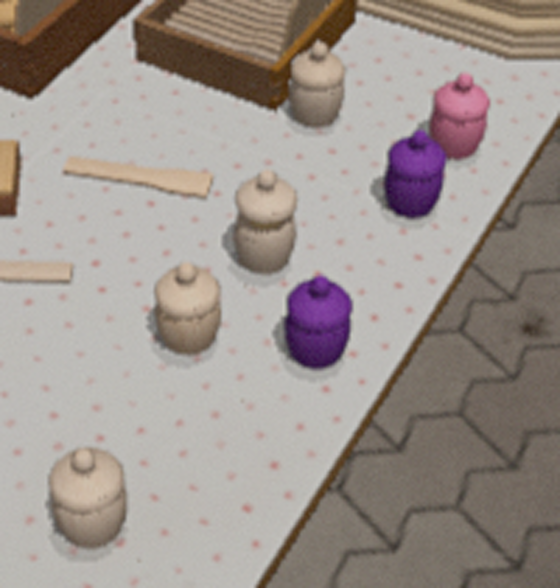

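Things that could be taken for the target, as side-view pixels:
- Plain jars at (251,336), (287,269) and (333,190): knob tops at about 74 mm, so closed.
- Plain jar at (314,238), top view (339,226): knob top at about 87 mm, with a neck gap visible under its lid. This is the open jar.
- Purple jars at (333,274) and (368,222), and a pink one at (384,201): excluded by colour.

The crop confirms (314,238), at about (0.473, -0.087). I'll move there with the fingers shut.

play_rows(plan=[[[0, 3, -2.7, 0, 0, 0], [0, 7, -6.3, 0, 0, 0], [0, 11.4, -10.3, 0, 0, 0], [0, 15.8, -14.2, 0, 0, 0], [0, 20, -18, 0, 0, 0]]], hand=0)

```text
time_s: 0.72
tcp_pos: [0.3306, 0.32, 0.2223]
ee_rot: [[-0.0, -0.387, -0.922], [-0.0, -0.922, 0.387], [-1.0, 0.001, 0.0]]
wrist_force: [1.0, 0.1, -0.6]
gripper_width: 0.517
```

play_rows(plan=[[[0, 4.3, -3.9, 0, 0, 0], [0, 8.6, -7.8, 0, 0, 0], [0, 12.9, -11.7, 0, 0, 0], [0, 17, -15.4, 0, 0, 0], [0, 21, -19, 0, 0, 0]]])

```text
time_s: 1.35
tcp_pos: [0.4244, 0.053, 0.2225]
ee_rot: [[0.0, -0.387, -0.922], [0.0, -0.922, 0.387], [-1.0, -0.0, -0.0]]
wrist_force: [0.3, 1.1, 0.1]
gripper_width: 0.019
```

```bash
python3 - <<'E'
from station import r
s=r.sense();R=np=None
import numpy as np
R=np.array(s['ee_rot']);print(s['time_s'],s['tcp_pos'],s['wrist_force'],s['gripper_width'],s['joints'])
print(R.round(3),100*R.T@(np.array([.473,-.087,.13])-s['tcp_pos']))
E
```

```text
1.35 [0.42441281 0.05303656 0.22252919] [0.25494611 1.13629505 0.0844997 ] 0.018966147067416922 [ 2.90564988e+01  2.35581961e+00 -2.53353108e+01 -7.62067840e-03
 -6.22985401e+01  3.81612738e+01]
[[ 0.    -0.387 -0.922]
 [ 0.    -0.922  0.387]
 [-1.    -0.    -0.   ]] [ 9.25073864 11.03106978 -9.90279579]
```

play_rows(plan=[[[0, 4, -3.6, 0, 0, 0], [0, 8, -7.2, 0, 0, 0], [0, 11, -9.9, 0, 0, 0], [3.5, 11.1, -9.9, 0, 0, 0], [7, 11.1, -9.9, 0, 0, 0]]])

```text
time_s: 1.98
tcp_pos: [0.4725, -0.0866, 0.1515]
ee_rot: [[0.0, -0.389, -0.921], [0.0, -0.921, 0.389], [-1.0, -0.0, -0.0]]
wrist_force: [-0.0, 0.4, 0.3]
gripper_width: 0.004
```

play_rows(plan=[[[1, 0, 0, 0, 0, 0], [1, 0, 0, 0, 0, 0], [1, 0, 0, 0, 0, 0]]])

```text
time_s: 2.35
tcp_pos: [0.4737, -0.0856, 0.1439]
ee_rot: [[0.003, -0.387, -0.922], [0.0, -0.922, 0.387], [-1.0, -0.001, -0.003]]
wrist_force: [-0.3, 0.0, 0.5]
gripper_width: 0.003
```

```bash
python3 - <<'E'
from station import r
from h import *
s=r.sense();print(s['time_s'],s['tcp_pos'],s['wrist_force'])
for n in("side","top","wrist"):
    c=r.get_calibration(n);p,d=r.capture(n);np.save(f"pics/{n}2.npy",d)
    if n=='wrist':
        cv2.imwrite("pics/wrist2.png",p);W=cloud(c,d);print(proj(c,[s['tcp_pos'],[.473,-.087,.087]]))
        m=(W[...,2]>.08)&(np.hypot(W[...,0]-.473,W[...,1]+.087)<.02);q=W[m]
        if len(q):print(len(q),q[:,2].max(),(q.min(0)+q.max(0))/2,q.min(0),q.max(0))
    else:
        u,v=proj(c,[s['tcp_pos']])[0].astype(int);cv2.imwrite(f"pics/{n}2.png",cv2.resize(p[v-60:v+80,u-70:u+70],None,fx=4,fy=4,interpolation=2));print(n,u,v)
E
```

```text
2.35 [ 0.47372611 -0.08559204  0.14390971] [-0.27695558  0.00943206  0.47860339]
side 314 200
top 339 220
[[314.84035606 295.94639168]
 [317.81939447 257.6311159 ]]
2999 0.2321639548374573 [ 0.47747421 -0.08829978  0.15614899] [ 0.46218456 -0.09885993  0.08013402] [ 0.49276387 -0.07773963  0.23216395]
```

View pics/wrist2.png

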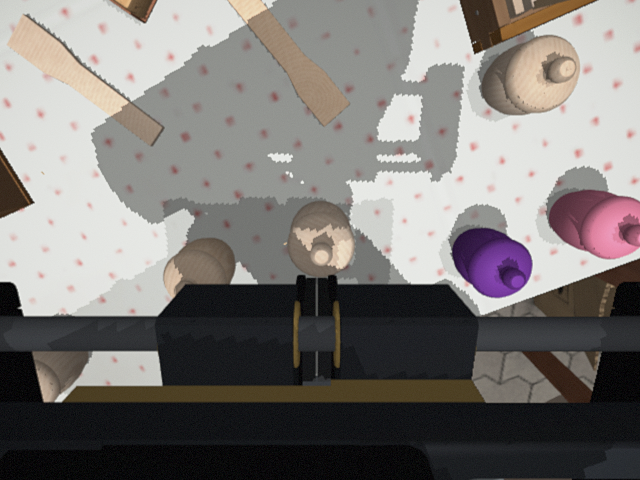

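View pics/side2.png

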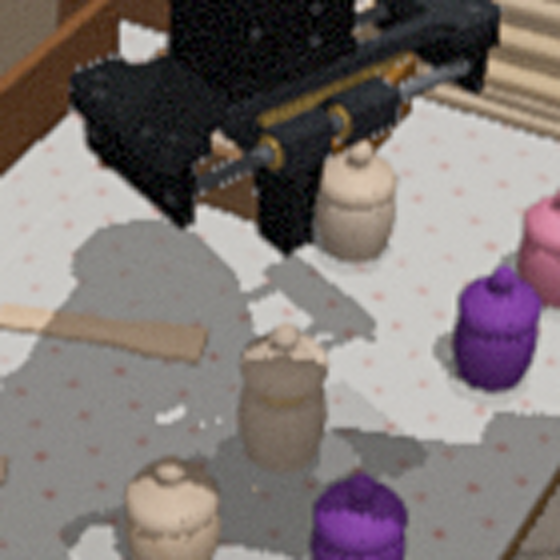

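```bash
python3 - <<'E'
from station import r
from h import *
c=r.get_calibration('wrist');W=cloud(c,np.load('pics/wrist2.npy'))
m=(W[...,2]>.076)&(W[...,2]<.1)&(np.hypot(W[...,0]-.473,W[...,1]+.087)<.025);q=W[m]
print(len(q),q[:,2].max(),q.mean(0),q.min(0),q.max(0)); ys,xs=np.nonzero(m);print(xs.min(),xs.max(),ys.min(),ys.max())
E
```

```text
415 0.08866615290066876 [ 0.47351566 -0.08954604  0.08485649] [ 0.46532212 -0.09611968  0.07828225] [ 0.47957429 -0.08224859  0.08866615]
310 332 243 265
```

Wrist view: the knob is at about (321,255), at (0.4725,-0.089), and the fingers are shut. I'll correct by 2.5 mm and descend.

play_rows(plan=[[[0.5, 0.25, 0, 0, 0, 0], [2, 0.25, 0, 0, 0, 0], [3.5, 0.25, 0, 0, 0, 0], [4.4, 0.25, 0, 0, 0, 0], [4.6, 0.25, 0, 0, 0, 0]]])

```text
time_s: 3.12
tcp_pos: [0.4714, -0.0882, 0.0961]
ee_rot: [[-0.001, -0.387, -0.922], [-0.0, -0.922, 0.387], [-1.0, 0.001, 0.001]]
wrist_force: [0.1, 0.4, -0.4]
gripper_width: 0.004
```

play_rows(plan=[[[0.2, 0, 0, 0, 0, 0], [0.4, 0, 0, 0, 0, 0], [0.5, 0, 0, 0, 0, 0], [0.6, 0, 0, 0, 0, 0], [0.7, 0, 0, 0, 0, 0]]])

```text
time_s: 3.75
tcp_pos: [0.4717, -0.0881, 0.0896]
ee_rot: [[0.0, -0.387, -0.922], [0.0, -0.922, 0.387], [-1.0, -0.0, -0.0]]
wrist_force: [-0.6, -0.4, -0.1]
gripper_width: 0.005
```

play_rows(plan=[[[0.1, 0, 0, 0, 0, 0], [0.2, 0, 0, 0, 0, 0], [0.3, 0, 0, 0, 0, 0], [0.4, 0, 0, 0, 0, 0], [0.5, 0, 0, 0, 0, 0]]])

```text
time_s: 4.38
tcp_pos: [0.4718, -0.0881, 0.0847]
ee_rot: [[0.0, -0.387, -0.922], [-0.0, -0.922, 0.387], [-1.0, -0.0, -0.0]]
wrist_force: [-1.0, 0.8, 1.9]
gripper_width: 0.009
```

In contact at about 2 N. I'll keep pressing slowly.

play_rows(plan=[[[0.1, 0, 0, 0, 0, 0], [0.2, 0, 0, 0, 0, 0], [0.3, 0, 0, 0, 0, 0], [0.4, 0, 0, 0, 0, 0], [0.5, 0, 0, 0, 0, 0]]])

```text
time_s: 5.0
tcp_pos: [0.4717, -0.0881, 0.0795]
ee_rot: [[0.0, -0.387, -0.922], [-0.0, -0.922, 0.387], [-1.0, -0.0, -0.0]]
wrist_force: [-0.1, 0.1, 1.6]
gripper_width: 0.004
```

play_rows(plan=[[[0.1, 0, 0, 0, 0, 0], [0.2, 0, 0, 0, 0, 0], [0.3, 0, 0, 0, 0, 0], [0.4, 0, 0, 0, 0, 0]]])

```text
time_s: 5.5
tcp_pos: [0.4717, -0.0881, 0.0755]
ee_rot: [[0.0, -0.387, -0.922], [-0.0, -0.922, 0.387], [-1.0, -0.0, -0.0]]
wrist_force: [0.5, -0.1, 1.2]
gripper_width: 0.002
```

play_rows(plan=[[[0.1, 0, 0, 0, 0, 0], [0.1, 0, 0, 0, 0, 0]]])

```text
time_s: 5.75
tcp_pos: [0.4716, -0.0881, 0.0744]
ee_rot: [[-0.0, -0.387, -0.922], [0.0, -0.922, 0.387], [-1.0, 0.0, 0.0]]
wrist_force: [0.5, -1.0, 0.9]
gripper_width: 0.005
```

play_rows(plan=[[[0.05, 0, 0, 0, 0, 0], [0.1, 0, 0, 0, 0, 0], [0.1, 0, 0, 0, 0, 0]]])

```text
time_s: 6.12
tcp_pos: [0.4717, -0.0881, 0.0735]
ee_rot: [[0.0, -0.387, -0.922], [0.0, -0.922, 0.387], [-1.0, -0.0, -0.0]]
wrist_force: [-0.3, -0.2, 1.2]
gripper_width: 0.003
```

play_rows(plan=[[[0.05, 0, 0, 0, 0, 0], [0.05, 0, 0, 0, 0, 0]]])

```text
time_s: 6.38
tcp_pos: [0.4718, -0.0881, 0.0734]
ee_rot: [[0.0, -0.387, -0.922], [-0.0, -0.922, 0.387], [-1.0, -0.0, -0.0]]
wrist_force: [-0.3, -1.3, 4.6]
gripper_width: 0.005
```

play_rows(plan=[[[0.05, 0, 0, 0, 0, 0], [0.05, 0, 0, 0, 0, 0]]])

```text
time_s: 6.62
tcp_pos: [0.4721, -0.0882, 0.0733]
ee_rot: [[0.001, -0.387, -0.922], [-0.0, -0.922, 0.387], [-1.0, -0.0, -0.001]]
wrist_force: [-1.5, 1.1, 8.3]
gripper_width: 0.005
```

The tip stays at 73.3 mm while the force rises to 8 N, so this is the hard stop. I'll withdraw straight up.

play_rows(plan=[[[-0.2, 0, 0, 0, 0, 0], [-1, 0, 0, 0, 0, 0], [-3, 0, 0, 0, 0, 0], [-6, 0, 0, 0, 0, 0], [-10, 0, 0, 0, 0, 0]]])

```text
time_s: 7.25
tcp_pos: [0.4708, -0.0881, 0.1729]
ee_rot: [[-0.003, -0.388, -0.922], [-0.0, -0.922, 0.388], [-1.0, 0.001, 0.002]]
wrist_force: [1.2, 0.6, 0.1]
gripper_width: 0.006
```

play_rows(plan=[[[-5, -3, 3, 0, 0, 0], [-5, -7, 7, 0, 0, 0], [-5, -11, 11, 0, 0, 0], [-5, -14, 14, 0, 0, 0], [-5, -14, 14, 0, 0, 0]]])

```text
time_s: 7.88
tcp_pos: [0.3959, 0.0971, 0.2229]
ee_rot: [[0.001, -0.383, -0.924], [0.001, -0.924, 0.383], [-1.0, -0.001, -0.0]]
wrist_force: [0.7, -0.4, 0.1]
gripper_width: 0.009
```

```bash
python3 - <<'E'
from station import r
from h import *
s=r.sense();print(s['time_s'],s['tcp_pos'],s['wrist_force'])
for n,px in(("top",[(208,237),(290,223),(339,226),(422,205)]),("side",[(251,336),(287,269),(314,240),(333,190)])):
    c=r.get_calibration(n);p,d=r.capture(n);cv2.imwrite(f"pics/{n}3.png",p);W=cloud(c,d)
    for u,v in px:
        w=W[v-35:v+36,u-30:u+31].reshape(-1,3);p0=W[v,u]
        q=w[(np.hypot(*(w[:,:2]-p0[:2]).T)<.035)&(w[:,2]>.012)&(w[:,2]<.12)]
        print(n,(u,v),q[:,2].max().round(4),q[q[:,2].argsort()[-8:]].mean(0).round(4),q[:,:2].min(0).round(4),q[:,:2].max(0).round(4))
p=cv2.imread("pics/side3.png");cv2.imwrite("pics/crop3.png",cv2.resize(p[160:370,220:420],None,fx=2.8,fy=2.8,interpolation=2))
E
```

```text
7.875 [0.39591057 0.09705031 0.22293201] [ 0.69225516 -0.42972767  0.09303845]Traceback (most recent call last):
  File "<stdin>", line 9, in <module>
    return umr_maximum(a, axis, None, out, keepdims, initial, where)
ValueError: zero-size array to reduction operation maximum which has no identity
```

The arm hides a jar in the top view. I'll move it farther off and check again.

play_rows(plan=[[[0, -4, 4, 0, 0, 0], [0, -8, 8, 0, 0, 0], [0, -12, 11, 0, 0, 0], [0, -16, 14, 0, 0, 0], [0, -19, 17, 0, 0, 0]]])

```text
time_s: 8.55
tcp_pos: [0.3141, 0.3372, 0.2224]
ee_rot: [[-0.0, -0.389, -0.921], [-0.0, -0.921, 0.389], [-1.0, 0.0, -0.0]]
wrist_force: [1.4, -0.2, 0.3]
gripper_width: 0.004
```

play_rows(plan=[[[0, -4, 3, 0, 0, 0], [0, -7, 6, 0, 0, 0], [0, -10, 8, 0, 0, 0], [0, -10, 8, 0, 0, 0]]])

```text
time_s: 9.05
tcp_pos: [0.2794, 0.4606, 0.2216]
ee_rot: [[-0.0, -0.387, -0.922], [-0.001, -0.922, 0.387], [-1.0, 0.001, -0.0]]
wrist_force: [-0.1, 0.2, -1.6]
gripper_width: 0.001
```

```bash
python3 - <<'E'
from station import r
from h import *
s=r.sense();print(s['time_s'],s['tcp_pos'],s['wrist_force'])
for n,px in(("top",[(208,237),(290,223),(339,226),(422,205)]),("side",[(251,336),(287,269),(314,240),(333,190)])):
    c=r.get_calibration(n);p,d=r.capture(n);cv2.imwrite(f"pics/{n}3.png",p);W=cloud(c,d)
    for u,v in px:
        w=W[v-35:v+36,u-30:u+31].reshape(-1,3);p0=W[v,u]
        q=w[(np.hypot(*(w[:,:2]-p0[:2]).T)<.035)&(w[:,2]>.012)&(w[:,2]<.12)]
        if len(q):print(n,(u,v),q[:,2].max().round(4),q[q[:,2].argsort()[-8:]].mean(0).round(4),q[:,:2].min(0).round(4),q[:,:2].max(0).round(4))
p=cv2.imread("pics/side3.png");cv2.imwrite("pics/crop3.png",cv2.resize(p[160:370,220:420],None,fx=2.8,fy=2.8,interpolation=2))
E
```

```text
9.05 [0.2793631  0.46062482 0.22160275] [-0.05288133  0.16860838 -1.64789887]
top (208, 237) 0.0747 [0.4504 0.1732 0.0737] [0.4272 0.1508] [0.4722 0.1958]
top (290, 223) 0.0772 [0.4777 0.0109 0.0747] [ 0.4564 -0.0136] [0.5018 0.0324]
top (339, 226) 0.0755 [ 0.4711 -0.0866  0.0746] [ 0.4486 -0.1104] [ 0.4939 -0.0645]
top (422, 205) 0.0781 [ 0.5163 -0.2581  0.0753] [ 0.4947 -0.282 ] [ 0.5488 -0.2359]
side (287, 269) 0.074 [0.4813 0.0115 0.0731] [ 0.4576 -0.0102] [0.5025 0.0327]
side (314, 240) 0.0741 [ 0.4728 -0.087   0.0734] [ 0.4504 -0.1054] [ 0.4948 -0.0645]
side (333, 190) 0.0746 [ 0.5195 -0.2582  0.0731] [ 0.4967 -0.275 ] [ 0.5411 -0.2352]
```

View pics/crop3.png

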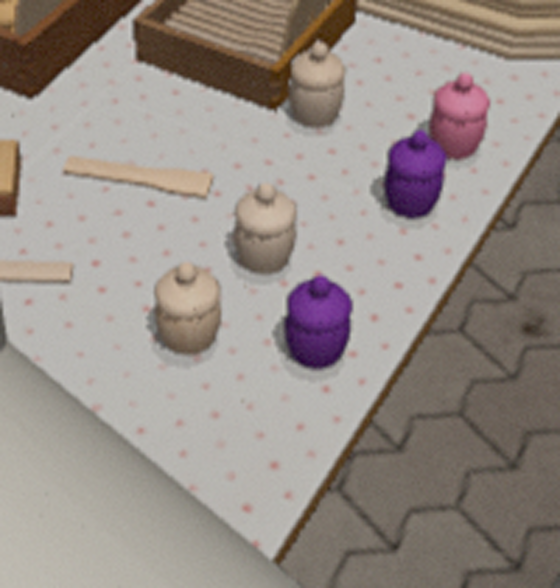

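The lid at crop (265,215) is now closed, level with the others, and the jar hasn't moved. Handing in.

```bash
python3 -c "
from station import r
print(r.finish_job())"
```

```text
the job is handed in; nothing more can be done
None
```

I pressed the proud lid of the jar at about (0.472, -0.088) fully home with the shut fingertips. It took 1–2 N through the travel. At the stop the tip held at 73.3 mm while the force rose to 8.3 N. I then withdrew straight up, moved well clear and handed in at about 9 s.

**Last checks:**
- **Lid:** the knob top is at about 73–75 mm, the same as the closed jars and down from about 87 mm. No gap shows under the lid.
- **Jars:** the pressed jar is unmoved within the roughly 1–2 mm noise, and so are the other three. In the last side view the arm hid the jar at (0.45, 0.17), so that one is confirmed only from the top view.
- **Failed check:** the first check after withdrawing stopped because the arm hid a jar from the top camera. I moved the arm farther off and repeated it.

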